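# Close the lever-arch file

## Task

Close up the open lever-arch file on the desk using only pushes of the fingertips: push the standing arch lever over towards the spine until it snaps down by itself and the rings shut, then push the front cover over and shut it fully. Push the lever, not the rings; grip or lift nothing, leave the file about where it lies and do not disturb the hole punch, eraser and stapler.

Things in the scene. Friction and masses are not known exactly. Their poses are not given: they have to be found in the camera images.
- file: dark green A5 lever-arch file lying open on its back, about 1.5 kg, loose; slides if pushed hard (8 N or so). Origin: centre of its underside; x along the spine, y towards the spine (left side at zero yaw), z up. Back board 226 x 228 x 3 mm; spine: upright wall at y = +112 to +115 mm, 75 mm high; white pages at y = -110 to +39 mm, 26 mm above the desk (29 at the black bar)
- lever (a joint): arch lever at x = 0 of the file, hinged at point lever_pivot. 0 = standing, leaning 10 degrees past upright to the page side, rings open; 1.4 = down, rings shut (slopes up 20 degrees from its pivot to the spine, end 45 mm above the desk). Spring loaded over centre: past 0.7 it snaps to 1.4 by itself, short of 0.7 back to 0. About 4 N at its end start it
- lever_tip (a point): free end of the lever, on the face that is pushed (page side when it stands, upper side when down). The lever is a flat steel tongue 24 mm wide, 6 mm thick, 62 mm long with a black ribbed tab at this end. Standing, this end is 85 mm above the desk and keeps the cover from shutting; down, it is 6 mm from the spine
- lever_pivot (a point): centre of the lever's hinge pin (parallel to the spine), 49 mm from the file's centre towards the spine, 22 mm above its underside; fixed to the file, axes as file
- rings (a joint): the two steel rings, 40 mm either side of the lever, 5 mm wire, on a shaft parallel to the spine; driven by the lever. 0.85 = shut, ends on the two fixed posts; 0 = open, swung towards the spine, then up to 78 mm above the desk. Not to be pushed by hand
- front_cover (a joint): front cover, a stiff green board 226 x 226 x 3.5 mm, light grey inside, hinged along the top of the spine at point cover_hinge. 0 = shut (flat, its top 79 mm above the desk); 1.57 = upright; it starts leaning outwards at 1.9 to 2.3, free edge 240 to 290 mm above the desk. A stiff crease holds it at any angle; 1 to 2 N at its edge swing it
- cover_hinge (a point): middle of the cover's hinge line, on top of the spine, 113.5 mm from the file's centre, 75.5 mm above its underside; fixed to the file, axes as file
- cover_edge (a point): middle of the cover's free edge, on its outer face, 226 mm from the hinge line
- hole_punch: two-hole punch with green lever, 99 x 120 x 62 mm, loose, to the page side of the file; leave alone. Origin: centre of its underside
- eraser: blue and white eraser, 22 x 46 x 13 mm, loose, to the page side of the file; leave alone. Origin: centre of its underside
- stapler: green stapler, 36 x 138 x 40 mm, loose, at the right; leave alone. Origin: centre of its underside

How it is judged (in metres and radians):
On the way, in this order (a step that is already met when the one before it is completed fails the run):
1. the lever has snapped down and the rings are shut, the cover still open (value of joint lever above 1.3 rad and value of joint rings above 0.78 rad and value of joint front_cover above 1 rad), for 0.2 s.
2. the front cover is shut on the closed rings (value of joint lever above 1.3 rad and value of joint rings above 0.78 rad and value of joint front_cover below 0.06 rad), for 0.2 s.
At the end, for the whole second after the job is handed in: lever down (above 1.3 rad) with the rings shut (above 0.78 rad), front cover shut to within 0.06 rad (13 mm at its edge), the file flat, at rest and within 40 mm of where it lay (all of step 2 and distance of file from where it was at the start of the episode below 0.04 m and angle between file's own z axis and vertical below 0.05 rad and linear speed of file below 0.02 m/s); the robot touches nothing.
It fails at once if the file is lifted, tipped or shoved more than 40 mm (height (world z) of file above 0.012 m or angle between file's own z axis and vertical above 0.12 rad or distance of file from where it was at the start of the episode above 0.04 m).
It fails at once if the rings are pushed by hand (contact force between the fingers and rings above 3 N).
It fails at once if the lever is gripped on both faces (contact force between the fingers and lever_c0 above 1 N and contact force between the fingers and lever_c1 above 1 N).
It fails at once if the cover is gripped on both faces (contact force between the fingers and front_cover_c0 above 1 N and contact force between the fingers and front_cover_c1 above 1 N).
It fails at once if the hole punch, eraser or stapler is moved more than 20 mm (distance of any of hole_punch, eraser, stapler from where it was at the start of the episode above 0.02 m).
It also fails if it takes over 58 s, if anything falls off the work surface, if the arm or the gripper's body presses on something with over 40 N, if the wrist force passes 120 N, or if a joint passes its speed limit or range.

## Robot

A 6-joint arm with a two-finger parallel gripper is mounted at the origin on a cart in front of the work surface, level with it; the furniture and walls round the work are solid. World frame = base frame: x ahead of the robot, y to its left, z up, the work surface at z = 0. Lengths are in m, angles in degrees, forces in N, time in s.
With the tool pointing down it reaches from about 0.35 to 0.875 m from the base axis. Payload 4.2 kg.
Tool frame: the origin (TCP) lies on the front face of the gripper's body, between the roots of the fingers; the fingertips stand 70 mm ahead of it and the grasp point (between the pads) lies 51 mm ahead of it (r.nose_length is the distance from the TCP to the fingertips, in m); z points along the fingers, y is the direction in which the jaws open and shut (so a half turn about z gives the same grasp; the last joint's range is limited). The gripper opens to 87 mm and grips with 3 to 60 N. Pads are 19 mm wide; open, the fingers measure 117 mm over their backs; the gripper's body (75 mm by 190 mm) begins 51 mm behind the grasp point.
Start: joints at [-50.443, 22.042, 0.453, 0, -68.411, -14.817], TCP at [0.262, -0.568, 0.292] pointing down, gripper open.
Joint ranges: [-179.83, 179.83], [-69.29, 118.12], [-61.27, 80.66], [-181.25, 117.63], [-171.15, -9.14], [-177.46, 177.46]. Speed limits (degrees/s): [159.86, 159.86, 180, 180, 180, 180].

## Interface

Orientations are given as a 3x3 rotation matrix whose columns are the frame's x, y, z axes.
In Python, from station import telemetry, capture, order, r gives the robot as it stands.
- The arm moves only by the tool drive_tool, never from a script. Its argument "series" is a list of rows, each a list of 4 numbers: the shift along the tool's x, y, z as a fraction of full scale, then the turn about the tool's z as a fraction of full scale. In form: [[dx, dy, dz, turn], ...]. A call has 1 to 10 rows; each row is the pose to reach, as a shift and turn from the pose commanded when the call began, along the tool's axes at that moment; what a row does not reach only later rows make up. Full scale, the value 1, is 0.12 m for a shift and 2 rad for a turn. A row lasts 1/8 s, in which the tool goes at most 62.5 mm and 10.7 degrees, less where a joint would pass 70% of its speed; a pose out of reach is approached as far as the arm can. A call with a number of a shift or a turn outside -1 to 1 is refused whole. A call with a gripper value outside its range is refused whole. "fingers" is the finger opening in mm, from 0 to 87, set as the call begins (left out, the last holds). The fingers move at their own pace and stop on an object; the grip force is fixed at half the most. Time passes only in rows, so rows that repeat a pose let the fingers close. It gives the time, the measured TCP pose, the force and the opening at its end, in the units of the state.
- telemetry.sense(): the state, without advancing time (a new reading comes with each control period).
- capture(name): name is "scene" or "side" or "wrist"; returns a dict with "color" (400x640x3 uint8, blue, green, red), "fx", "fy", "cx", "cy" (pixels), "eye" and "attitude" of the camera in the world; the wrist camera has in their place "mount" (4x4, takes a point from camera to tool coordinates, whose origin is the TCP and whose axes are the flange's). Camera axes: x right, y up, looking along -z (the intrinsics and any distortion apply to the point x, -y, -z); pixel columns grow to the right and rows downward; lengths in m; the calibration is good to about 2 mm. A picture is of the moment at which its call begins: read the wrist's pose just before it. There is no depth.
- order.finish_job(): hands the job in, once; it reports no verdict.
The state is a dict: "time_s": time; "joints": joint angles; "joint_velocities": joint speeds; "effort": joint torques, N m; "tcp_pos": TCP position; "ee_rot": TCP orientation; "wrist_force": force on the tool from outside, world axes, zero at the start; "moment": the same for the moment, N m; "gripper_width": opening from 0.0 (shut) to 1.0 (fully open).
Only numpy, scipy, OpenCV 4.12 (cv2) and the standard library are available. Lean on these libraries where they do the work, as an engineer would, in place of code of your own. Each camera call takes 0.05 s, during which the arm holds its last target. There are 200 camera calls.

## Working session

There is one attempt and no reset: what is moved stays moved. The work goes in short steps, Python scripts to look and compute and a tool call to move; the robot and the scene stay as the last step left them, time stands still between calls to the robot, and variables do not carry over. Pictures are saved under pics/ and viewed, about 8 in all and at most 12, crops included, and the job is handed in when it is done.

Besides the shell and the picture viewer there is one more tool, called after "Emit:" by a JSON object that holds its "fn" and its "kwargs". drive_tool: Moves the arm, as the interface text tells. Shift numbers are shares of 0.12 m and turn numbers shares of 2 rad, none past 1 either way. Its arguments: {"type":"object","properties":{"series":{"type":"array","items":{"type":"array","items":{"type":"number","minimum":-1,"maximum":1}}},"fingers":{"type":"number"}},"required":["series"]}

```bash
mkdir -p pics; ls
python3 - <<'E'
from station import telemetry,capture,r
import cv2,numpy as np
s=telemetry.sense();print(s)
for n in("scene","side"):
    c=capture(n);cv2.imwrite(f"pics/{n}0.png",c["color"]);print(n,{k:np.round(v,4).tolist() if not isinstance(v,str) else v for k,v in c.items() if k!="color"})
E
```

```text
pics
{'time_s': 0.0, 'joints': array([-5.04432349e+01,  2.20905030e+01,  3.79435423e-01, -2.99383393e-02,
       -6.84124224e+01, -1.48152113e+01]), 'joint_velocities': array([ 0.12719738,  0.07026902, -0.00154183,  0.04233313,  0.09696099,
        0.01980154]), 'effort': array([ 6.23706910e-04, -3.90663314e+01,  1.87407321e+01,  4.21992034e+00,
        1.10248307e-02, -1.77627685e-04]), 'tcp_pos': array([ 0.26139601, -0.56720425,  0.29115736]), 'ee_rot': array([[-9.08285502e-01, -4.18349675e-01, -9.97955817e-04],
       [-4.18350858e-01,  9.08283367e-01,  1.97111386e-03],
       [ 8.18118242e-05,  2.20782982e-03, -9.99997559e-01]]), 'wrist_force': array([0.32484801, 0.16535285, 1.05092738]), 'moment': array([ 0.02121453,  0.00984546, -0.01020217]), 'gripper_width': 1.0007908017401141}
scene {'fx': 503.9034, 'fy': 503.9034, 'cx': 328.2857, 'cy': 197.5489, 'eye': [-0.5902, 0.4626, 0.6775], 'attitude': [[-0.503, 0.3516, -0.7895], [-0.8642, -0.193, 0.4647], [0.011, 0.916, 0.4009]]}
side {'fx': 520.9016, 'fy': 520.9016, 'cx': 316.6852, 'cy': 200.5972, 'eye': [-0.2937, 0.1301, 1.3732], 'attitude': [[-0.3968, 0.7228, -0.5658], [-0.9178, -0.3217, 0.2326], [-0.0139, 0.6115, 0.7911]]}
```

View pics/scene0.png

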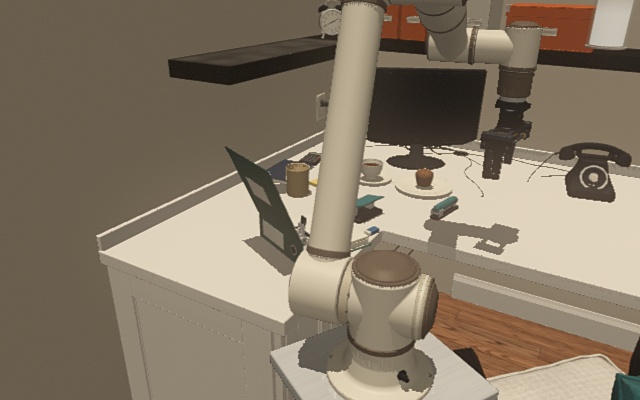

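View pics/side0.png

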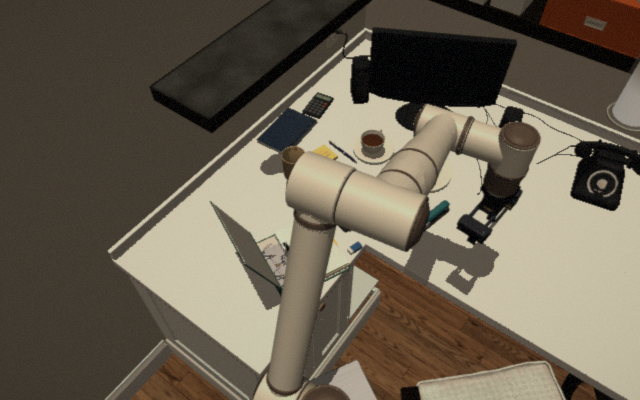

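The scene picture shows the file at about (270,220), left of the arm. The cover stands open at (228,150)–(300,258), and the punch (368,205), eraser (372,231) and stapler (445,207) are visible. The side picture shows the file at (215–350, 205–305) with the lever mechanism near (275,255). Next I'll enlarge both.

Run:
```python
import cv2,numpy as np
a=cv2.imread("pics/side0.png")[190:315,195:375];b=cv2.imread("pics/scene0.png")[140:270,215:395]
f=lambda i:cv2.resize(i,None,fx=4.4,fy=4.4,interpolation=cv2.INTER_CUBIC)
a=cv2.resize(a,(790,int(125*790/180)),interpolation=cv2.INTER_CUBIC)
cv2.imwrite("pics/c0.png",cv2.convertScaleAbs(a,alpha=1.4))
```

```text
(no output)
```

View pics/c0.png

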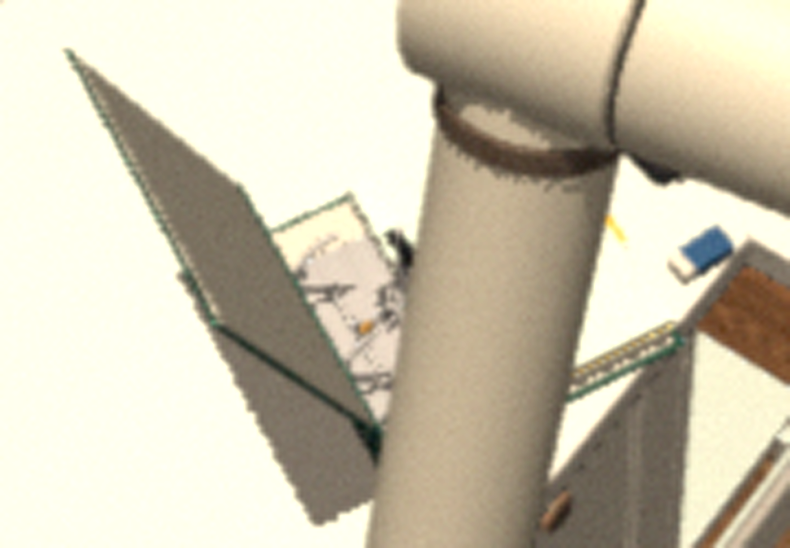

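The crop shows the hinge line from (218,322) to about (378,440). The cover's free corners are at (68,50) and (240,187), and the back board's near corner on the page side is at (683,343). The arm hides the rest. I'll work out rough positions, then look with the wrist camera.

```bash
cat > h.py <<'E'
import numpy as np,cv2
from station import telemetry,capture,order,r
def grab(n):
    s=telemetry.sense();c=capture(n)
    if n=="wrist":
        M=c["mount"];R=s["ee_rot"]
        c["eye"]=s["tcp_pos"]+R@M[:3,3];c["attitude"]=R@M[:3,:3]
    return c
def ray(c,u,v,z):
    d=c["attitude"]@np.array([(u-c["cx"])/c["fx"],-(v-c["cy"])/c["fy"],-1])
    return c["eye"]+d*(z-c["eye"][2])/d[2]
def proj(c,p):
    q=(np.atleast_2d(p)-c["eye"])@c["attitude"]
    return np.c_[c["cx"]-c["fx"]*q[:,0]/q[:,2],c["cy"]+c["fy"]*q[:,1]/q[:,2]]
E
python3 - <<'E'
from h import *
np.set_printoptions(precision=4,suppress=True)
c=grab("side");w=grab("wrist");print({k:v for k,v in w.items() if k!="color"})
for p,z in(((218,322),.0755),((378,440),.0755),((683,343),0),((350,197),0),((708,250),.013)):
    print(p,ray(c,195+p[0]/4.389,190+p[1]/4.389,z))
c2=grab("scene")
for p,z in(((368,205),.04),((445,207),.03),((262,236),0),((302,258),.0755)): print(p,ray(c2,*p,z))
print(r.nose_length,[x for x in dir(r) if x[0]!='_'])
E
```

```text
{'fx': 349.1451043035558, 'fy': 349.1451043035558, 'cx': 313.0614749257305, 'cy': 199.12361339031446, 'mount': array([[-0.0004,  0.9655,  0.2606,  0.0704],
       [ 1.    ,  0.0001,  0.0012,  0.001 ],
       [ 0.0011,  0.2606, -0.9655, -0.093 ],
       [ 0.    ,  0.    ,  0.    ,  1.    ]]), 'eye': array([ 0.1972, -0.596 ,  0.3845]), 'attitude': array([[-0.4181, -0.8771, -0.2364],
       [ 0.9084, -0.4035, -0.1093],
       [ 0.0005, -0.2604,  0.9655]])}
(218, 322) [0.5086 0.0294 0.0755]
(378, 440) [ 0.3851 -0.0359  0.0755]
(683, 343) [ 0.4094 -0.2649  0.    ]
(350, 197) [ 0.6161 -0.0973  0.    ]
(708, 250) [ 0.4634 -0.3098  0.013 ]
(368, 205) [ 0.5576 -0.3543  0.04  ]
(445, 207) [ 0.4482 -0.5678  0.03  ]
(262, 236) [ 0.5989 -0.0198  0.    ]
(302, 258) [ 0.3205 -0.0041  0.0755]
0.0697 ['PlanningError', 'nose_length']
```

The file's yaw is about 28 degrees and its centre is near (0.463, -0.124). I'll move over it, with the tool turned so that the jaws lie along the spine, and look with the wrist camera.

Emit:
{"fn": "drive_tool", "kwargs": {"series": [[-0.5,0.36,-0.5,0],[-1,0.72,-0.9,0],[-1,0.72,-0.9,0],[-1,0.72,-0.9,0]], "fingers": 0}}

```text
time_s: 0.75
tcp_pos: [0.336, -0.4374, 0.4041]
ee_rot: [[-0.906, -0.422, 0.006], [-0.422, 0.906, -0.005], [-0.003, -0.007, -1.0]]
wrist_force: [-0.7, -0.4, -0.5]
gripper_width: 0.63
```

Emit:
{"fn": "drive_tool", "kwargs": {"series": [[-0.5,0.36,0,0],[-1,0.72,0,0],[-1,0.72,0,0]]}}

```text
time_s: 1.12
tcp_pos: [0.4078, -0.3084, 0.3992]
ee_rot: [[-0.907, -0.42, -0.001], [-0.42, 0.907, 0.001], [0.001, 0.002, -1.0]]
wrist_force: [0.4, -0.1, -0.5]
gripper_width: 0.287
```

Emit:
{"fn": "drive_tool", "kwargs": {"series": [[-0.5,0.36,0,-0.09],[-1,0.72,0,-0.18],[-1,0.72,0,-0.27],[-1,0.72,0,-0.36],[-1,0.72,0,-0.45],[-1,0.72,0,-0.54],[-1,0.72,0,-0.63],[-1,0.72,0,-0.72],[-1,0.72,0,-0.76],[-1,0.72,0,-0.76]]}}

```text
time_s: 2.38
tcp_pos: [0.4798, -0.1821, 0.3991]
ee_rot: [[0.37, -0.929, -0.002], [-0.929, -0.37, 0.0], [-0.001, 0.002, -1.0]]
wrist_force: [-0.1, 0.6, 0.7]
gripper_width: 0.004
```

Run:
```python
from h import *
s=telemetry.sense();print(s["time_s"],s["tcp_pos"],s["ee_rot"],s["joints"],s["wrist_force"],s["gripper_width"])
w=grab("wrist");import pickle;pickle.dump(w,open("w1.pkl","wb"))
cv2.imwrite("pics/w1.png",cv2.resize(w["color"],(800,500),interpolation=cv2.INTER_CUBIC))
```

```text
2.375 [ 0.47983079 -0.18208609  0.39909554] [[ 3.69942153e-01 -9.29052305e-01 -2.14899541e-03]
 [-9.29054042e-01 -3.69943801e-01  4.13094426e-04]
 [-1.17879386e-03  1.84371183e-03 -9.99997606e-01]] [-2.64773574e+00  7.63175907e+00 -3.93696794e+00 -1.83196032e-02
 -7.85553640e+01  2.43635181e+01] [-0.0512893   0.63887345  0.70623902] 0.004097813564242645
```

View pics/w1.png

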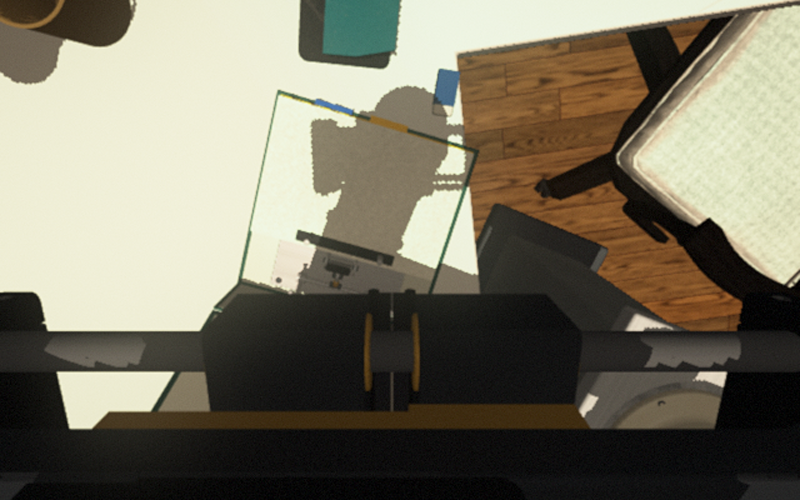

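The wrist view shows the back board's page-side corners at (278,92) and (477,151) on the 800-pixel picture. The black bar runs (297,233)–(392,261), and the lever tab is at about (337,268). The gripper hides the spine.

Run:
```python
from h import *
import pickle
np.set_printoptions(precision=4,suppress=True)
w=pickle.load(open("w1.pkl","rb"))
f=lambda u,v,z:ray(w,u*.8,v*.8,z)[:2]
a=f(278,92,.003);b=f(477,151,.003);print(a,b,np.linalg.norm(a-b))
x=(a-b)/np.linalg.norm(a-b);y=np.array([-x[1],x[0]])
print("yaw",np.degrees(np.arctan2(x[1],x[0])))
c=(a+b)/2+.114*y;print("centre",c)
L=lambda p:np.array([(p-c)@x,(p-c)@y])
for n,u,v,z in(("sideL",240,285,.003),("sideR",432,293,.003),("lever tip",337,266,.085),("bar1",297,233,.029),("bar2",392,261,.029)):print(n,L(f(u,v,z)))
R=np.column_stack([x,y])
P=lambda p:np.r_[c+R@np.array(p[:2]),p[2]]
for n in("side","scene"):
    g=grab(n)
    cv2.imwrite(f"pics/{n}1.png",g["color"]);
    print(n,proj(g,[P((.113,.1135,.0755)),P((-.113,.1135,.0755)),P((0,.038,.085)),P((-.113,-.114,.003)),P((.113,-.114,.003))]))
i=w["color"];k=cv2.resize(i[160:240,180:360],None,fx=4.4,fy=4.4,interpolation=cv2.INTER_CUBIC)
g=cv2.imread("pics/side1.png")[180:320,195:375];g=cv2.resize(g,(k.shape[1],int(140*4.4)),interpolation=cv2.INTER_CUBIC)
o=np.vstack([k,g]);o=cv2.resize(o,None,fx=600/o.shape[0],fy=600/o.shape[0]);print(o.shape);cv2.imwrite("pics/k1.png",o)
```

```text
[ 0.6318 -0.2401] [ 0.4108 -0.2624] 0.22216577665228676
yaw 5.766255944399935
centre [ 0.5098 -0.1378]
sideL [0.1092 0.1103]
sideR [-0.113   0.0576]
lever tip [0.0012 0.0283]
bar1 [0.0542 0.0226]
bar2 [-0.0539  0.0249]
side [[247.4134 231.5712]
 [281.1276 289.9476]
 [286.562  246.9181]
 [350.0435 268.0556]
 [313.8164 215.4887]]
scene [[257.094  210.8719]
 [301.3044 242.9112]
 [301.784  215.562 ]
 [370.4077 243.268 ]
 [323.1227 214.3119]]
(600, 491, 3)
```

View pics/k1.png

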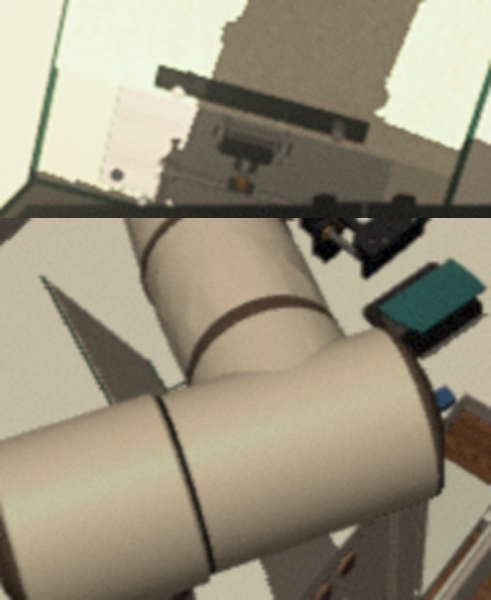

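The upper half shows the tab centred at about (247,150) with an orange spot at (240,185). The yaw is in fact about 6 degrees, because what I took for the hinge in the first crop was the cover's free edge. The model now agrees with the side view. Next come the cover angle and a check of the lever's position.

Run:
```python
from h import *
import pickle
from scipy.optimize import least_squares
np.set_printoptions(precision=4,suppress=True)
w=pickle.load(open("w1.pkl","rb"));s=grab("side")
def loc(p,q):
    C,S=np.cos(p[2]),np.sin(p[2]);q=np.atleast_2d(q)
    return np.c_[p[0]+C*q[:,0]-S*q[:,1],p[1]+S*q[:,0]+C*q[:,1],q[:,2]]
def cov(a): return [(x,.1135-.226*np.cos(a),.0755+.226*np.sin(a)) for x in(.113,-.113)]
k=lambda u,v:(195+u/4.389,190+v/4.389)
ow=np.array([(278,92),(477,151)])*.8
os_=np.array([k(240,187),k(378,440),k(683,343),k(68,50),k(218,322)])
def f(p):
    return np.r_[(proj(w,loc(p,[(.113,-.114,.003),(-.113,-.114,.003)]))-ow).ravel(),
     (proj(s,loc(p,[(.113,.1135,.0755),(-.113,.1135,.0755),(-.113,-.114,.003)]+cov(p[3])))-os_).ravel()]
z=least_squares(f,[.51,-.138,.1,2.1]);print(z.x,z.fun)
p=z.x;np.save("file.npy",p)
to=lambda q:((proj(w,loc(p,q))-[180,160])*2.727)
for n,q in(("tip face",(0,.035,.085)),("tip back",(0,.041,.084)),("mid",(0,.042,.05)),("pivot",(0,.049,.022)),("tip down",(0,.108,.045))):print(n,loc(p,q),to(q))
print("edge",loc(p,cov(p[3])))
x=w["color"][160:240,180:360];print("axis yaw",np.degrees(p[2]))
```

```text
[ 0.5089 -0.1383  0.1039  1.9469] [-0.9545 -0.2669  1.9372  0.001  -2.0835 -0.7025  0.4606 -0.0308 -0.2577
 -0.039  -0.8257 -1.2984  0.4561  0.7867]
tip face [[ 0.5052 -0.1035  0.085 ]] [[245.8537 158.1864]]
tip back [[ 0.5046 -0.0975  0.084 ]] [[242.92  169.654]]
mid [[ 0.5045 -0.0965  0.05  ]] [[250.7929 148.8536]]
pivot [[ 0.5038 -0.0896  0.022 ]] [[253.5731 144.8507]]
tip down [[ 0.4977 -0.0309  0.045 ]] [[220.5525 264.9304]]
edge [[0.6009 0.0689 0.2857]
 [0.3761 0.0454 0.2857]]
axis yaw 5.955353525778962
```

The fit is good: file at (0.509, -0.138), yaw 6.0 degrees, cover at 1.95 rad with its edge at z = 0.286, and the lever where it was predicted. I'll go down on the page side of the lever.

Emit:
{"fn": "drive_tool", "kwargs": {"series": [[-0.29,-0.37,0,0.07],[-0.29,-0.37,0.5,0.137],[-0.29,-0.37,1,0.137],[-0.29,-0.37,1,0.137],[-0.29,-0.37,1,0.137],[-0.29,-0.37,1,0.137]]}}

```text
time_s: 3.32
tcp_pos: [0.5099, -0.133, 0.2834]
ee_rot: [[0.107, -0.994, 0.006], [-0.994, -0.107, -0.0], [0.001, -0.006, -1.0]]
wrist_force: [0.3, -0.8, -0.3]
gripper_width: 0.002
```

```bash
cat >> h.py <<'E'
def where(tgt=None):
    s=telemetry.sense();p=np.load("file.npy");C,S=np.cos(p[2]),np.sin(p[2]);R=np.array([[C,-S],[S,C]])
    t=s["tcp_pos"];e=s["ee_rot"]
    print("t",s["time_s"],"tip in file",np.round(np.r_[R.T@(t[:2]-p[:2]),t[2]-.0697],4),"tool x yaw rel -y",round(np.degrees(np.arctan2(e[1,0],e[0,0])-p[2])+90,2),"F",np.round(s["wrist_force"],1),"j",np.round(s["joints"],0))
    if tgt is not None:
        d=np.r_[p[:2]+R@np.array(tgt[:2]),tgt[2]+.0697]-t;print("to",tgt,"rows",np.round(e.T@d/.12,3))
E
python3 -c "
from h import *
where((0,.007,.058))"
```

```text
t 3.325 tip in file [0.0015 0.0052 0.2137] tool x yaw rel -y 0.18 F [ 0.3 -0.8 -0.3] j [  3.  13. -14.   0. -63.   3.]
to (0, 0.007, 0.058) rows [-0.016  0.021  1.297]
```

Emit:
{"fn": "drive_tool", "kwargs": {"series": [[0,0.01,0.4,0],[0,0.01,0.7,0],[0,0.01,0.9,0],[0,0.01,0.9,0],[0,0.01,0.9,0]]}}

```text
time_s: 3.95
tcp_pos: [0.5086, -0.133, 0.1744]
ee_rot: [[0.107, -0.994, 0.004], [-0.994, -0.107, -0.0], [0.001, -0.004, -1.0]]
wrist_force: [0.1, 0.4, -0.1]
gripper_width: 0.007
```

Emit:
{"fn": "drive_tool", "kwargs": {"series": [[0,0,0.2,0],[0,0,0.4,0],[0,0,0.4,0],[0,0,0.4,0]]}}

```text
time_s: 4.45
tcp_pos: [0.5084, -0.1329, 0.126]
ee_rot: [[0.107, -0.994, 0.003], [-0.994, -0.107, -0.0], [0.001, -0.003, -1.0]]
wrist_force: [0.8, 0.0, -0.1]
gripper_width: 0.002
```

```bash
python3 -c "
from h import *
where((0,.07,.058))"
```

```text
t 4.45 tip in file [0.0001 0.0054 0.0563] tool x yaw rel -y 0.2 F [ 0.8  0.  -0.1] j [  3.  23. -26.   0. -41.   3.]
to (0, 0.07, 0.058) rows [-0.538 -0.001 -0.014]
```

Emit:
{"fn": "drive_tool", "kwargs": {"series": [[-0.07,0,0,0],[-0.14,0,0,0],[-0.18,0,0,0],[-0.22,0,0,0],[-0.26,0,0,0],[-0.3,0,0,0]]}}

```text
time_s: 5.2
tcp_pos: [0.5038, -0.0969, 0.1244]
ee_rot: [[0.107, -0.994, 0.001], [-0.994, -0.107, -0.0], [0.0, -0.001, -1.0]]
wrist_force: [2.2, -3.3, -1.1]
gripper_width: 0.005
```

Emit:
{"fn": "drive_tool", "kwargs": {"series": [[-0.04,0,0,0],[-0.08,0,0,0],[-0.12,0,0,0],[-0.16,0,0,0],[-0.2,0,0,0],[-0.23,0,0,0]]}}

```text
time_s: 5.95
tcp_pos: [0.5003, -0.0692, 0.1243]
ee_rot: [[0.107, -0.994, -0.0], [-0.994, -0.107, 0.0], [-0.0, 0.0, -1.0]]
wrist_force: [-0.2, 0.9, -0.5]
gripper_width: 0.005
```

Run:
```python
from h import *
where()
w=grab("wrist");cv2.imwrite("pics/w2.png",cv2.resize(w["color"],(640,400)))
```

```text
t 5.95 tip in file [-0.0014  0.0696  0.0546] tool x yaw rel -y 0.18 F [-0.2  0.9 -0.5] j [ 11.  22. -28.  -0. -40.  -4.]
```

The force rose to about 4 N and fell back to zero, so the lever has probably snapped. I'll rise straight up and look from above the cover.

Emit:
{"fn": "drive_tool", "kwargs": {"series": [[0.05,0,-0.1,0],[0.05,0,-0.5,0],[0.05,0,-1,0],[0.05,0,-1,0]]}}

```text
time_s: 6.5
tcp_pos: [0.5037, -0.076, 0.2504]
ee_rot: [[0.107, -0.994, 0.013], [-0.994, -0.107, 0.001], [0.001, -0.013, -1.0]]
wrist_force: [-0.9, -0.3, -0.6]
gripper_width: 0.009
```

Emit:
{"fn": "drive_tool", "kwargs": {"series": [[0,0,-0.5,0],[0,0,-1,0],[0,0,-1,0]]}}

```text
time_s: 6.88
tcp_pos: [0.5025, -0.0761, 0.3697]
ee_rot: [[0.107, -0.994, 0.011], [-0.994, -0.107, 0.0], [0.001, -0.011, -1.0]]
wrist_force: [-0.1, -0.4, -1.9]
gripper_width: 0.005
```

Emit:
{"fn": "drive_tool", "kwargs": {"series": [[0,0,-0.5,0],[-0.3,0,-0.5,0],[-0.3,0,-0.5,0],[-0.3,0,-0.5,0]]}}

```text
time_s: 7.38
tcp_pos: [0.4968, -0.0401, 0.4231]
ee_rot: [[0.107, -0.994, -0.002], [-0.994, -0.107, -0.0], [0.0, 0.002, -1.0]]
wrist_force: [-0.6, 0.1, 0.7]
gripper_width: 0.003
```

Run:
```python
from h import *
where((.03,.24,.245))
w=grab("wrist");cv2.imwrite("pics/w3.png",cv2.resize(w["color"],(800,500),interpolation=cv2.INTER_CUBIC))
```

```text
t 7.375 tip in file [-0.0018  0.0989  0.3534] tool x yaw rel -y 0.18 F [-0.6  0.1  0.7] j [ 14.   6.  -3.  -0. -82.  -8.]
to (0.03, 0.24, 0.245) rows [-1.175 -0.271  0.903]
```

View pics/w3.png

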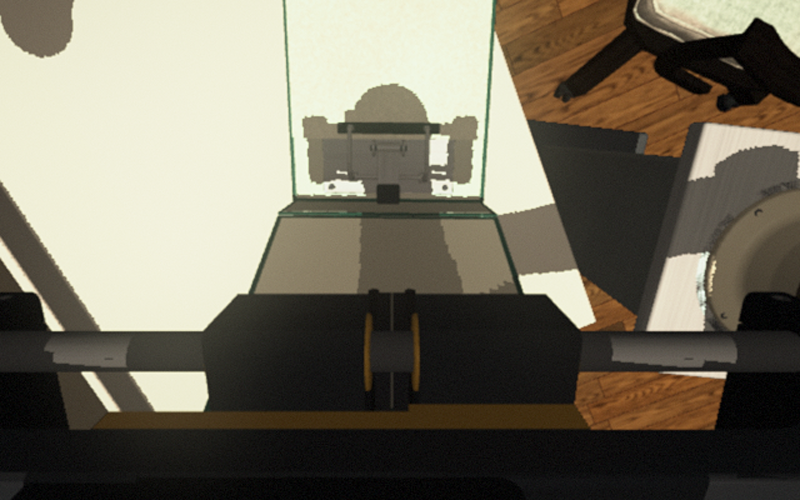

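The lever is down, with its tab at (388,193) by the spine. The rings are shut at (350,150) and (428,150), and the cover is still open. Before going behind the cover I'll triangulate the shelf on the left for clearance.

Run:
```python
from h import *
a=grab("scene");b=grab("side")
def tri(p,q):
    f=lambda c,u:c["attitude"]@np.array([(u[0]-c["cx"])/c["fx"],-(u[1]-c["cy"])/c["fy"],-1])
    A,B=f(a,p),f(b,q);k=np.linalg.lstsq(np.c_[A,-B],b["eye"]-a["eye"],rcond=None)[0]
    print(np.round(a["eye"]+k[0]*A,3),np.round(b["eye"]+k[1]*B,3))
tri((171,66),(153,90));tri((232,80),(212,127))
print(ray(b,112,250,0),ray(b,330,60,0))
where((.03,.245,.245))
```

```text
[0.903 0.11  0.44 ] [0.904 0.112 0.441]
[ 0.715 -0.002  0.422] [0.717 0.004 0.424]
[0.76931582 0.38822018 0.        ] [ 1.3519737  -0.62156969  0.        ]
t 7.525 tip in file [-0.0016  0.0986  0.3537] tool x yaw rel -y 0.13 F [ 0.2  0.1 -0.7] j [ 14.   6.  -3.  -0. -82.  -8.]
to (0.03, 0.245, 0.245) rows [-1.219 -0.267  0.905]
```

The shelf's near corner is at (0.716, 0, 0.42), well clear of a move at x near 0.49. Going over the cover's edge and down behind it.

Emit:
{"fn": "drive_tool", "kwargs": {"series": [[-0.4,0,0,0],[-0.8,0,0,0],[-1,0,0,0],[-1,0,0,0],[-1,0,0,0]]}}

```text
time_s: 8.15
tcp_pos: [0.4844, 0.0789, 0.424]
ee_rot: [[0.106, -0.994, -0.0], [-0.994, -0.106, -0.0], [0.0, 0.001, -1.0]]
wrist_force: [-0.7, 0.6, 0.2]
gripper_width: 0.006
```

Emit:
{"fn": "drive_tool", "kwargs": {"series": [[-0.25,0,0,0],[-0.25,0,0,0],[-0.25,0,0.4,0],[-0.25,0,0.9,0],[-0.25,0,0.9,0],[-0.25,0,0.9,0]]}}

```text
time_s: 8.9
tcp_pos: [0.4828, 0.1091, 0.3189]
ee_rot: [[0.107, -0.994, 0.004], [-0.994, -0.107, 0.001], [-0.0, -0.004, -1.0]]
wrist_force: [-0.1, -0.0, 1.0]
gripper_width: 0.01
```

Run:
```python
from h import *
where((0,.2,.245))
```

```text
t 8.9 tip in file [-0.0003  0.2488  0.2492] tool x yaw rel -y 0.16 F [-0.1 -0.   1. ] j [ 32.   8. -15.   0. -67. -26.]
to (0, 0.2, 0.245) rows [ 0.407 -0.001  0.035]
```

Emit:
{"fn": "drive_tool", "kwargs": {"series": [[0.15,0,0,0],[0.28,0,0,0],[0.36,0,0,0],[0.44,0,0,0],[0.52,0,0,0],[0.6,0,0,0]]}}

```text
time_s: 9.65
tcp_pos: [0.4889, 0.0372, 0.3163]
ee_rot: [[0.107, -0.994, -0.0], [-0.994, -0.107, -0.0], [-0.0, 0.0, -1.0]]
wrist_force: [-0.3, 0.8, 1.0]
gripper_width: 0.008
```

Emit:
{"fn": "drive_tool", "kwargs": {"series": [[0.08,0,0,0],[0.16,0,0,0],[0.24,0,0,0],[0.32,0,0,0],[0.4,0,0,0],[0.48,0,0,0],[0.56,0,0,0],[0.64,0,0,0]]}}

```text
time_s: 10.65
tcp_pos: [0.4969, -0.0392, 0.316]
ee_rot: [[0.107, -0.994, -0.001], [-0.994, -0.107, 0.0], [-0.0, 0.001, -1.0]]
wrist_force: [-0.4, 1.5, -0.7]
gripper_width: 0.008
```

Run:
```python
from h import *
where()
w=grab("wrist");g=grab("side")
cv2.imwrite("pics/w4.png",np.hstack([cv2.resize(w["color"],(400,250)),g["color"][130:330,130:450][:, :400]][:1]+[cv2.resize(g["color"][140:300,150:406],(400,250))]))
```

```text
t 10.65 tip in file [-0.0016  0.0998  0.2463] tool x yaw rel -y 0.17 F [-0.4  1.5 -0.7] j [ 14.   9. -15.  -0. -67.  -8.]
```

View pics/w4.png

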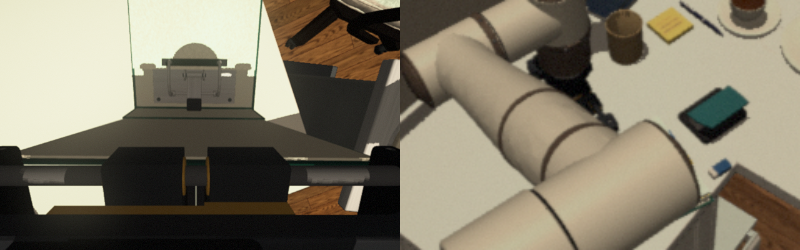

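The left half shows the cover just past upright with its edge against the fingers. The file is undisturbed, the lever tab is at (194,104) and the rings are shut. The side view is blocked by the arm. I'll follow the arc over and down.

Emit:
{"fn": "drive_tool", "kwargs": {"series": [[0.09,0,0,0],[0.17,0,0,0],[0.25,0,0,0],[0.32,0,0.01,0],[0.4,0,0.03,0],[0.47,0,0.06,0],[0.55,0,0.085,0],[0.62,0,0.11,0],[0.68,0,0.15,0],[0.74,0,0.2,0]]}}

```text
time_s: 12.0
tcp_pos: [0.5067, -0.1275, 0.2921]
ee_rot: [[0.107, -0.994, 0.001], [-0.994, -0.107, -0.0], [0.0, -0.001, -1.0]]
wrist_force: [-0.8, 0.1, 0.5]
gripper_width: 0.003
```

Run:
```python
from h import *
for t in((0,-.0034,.2106),(0,-.0318,.1857),(0,-.0506,.1527),(0,-.0625,.1166),(0,-.0665,.0847)):where(t)
```

```text
t 12.0 tip in file [-0.0011  0.011   0.2224] tool x yaw rel -y 0.18 F [-0.8  0.1  0.5] j [  4.  12. -14.   0. -64.   2.]
to (0, -0.0034, 0.2106) rows [ 0.12  -0.008  0.098]
t 12.0 tip in file [-0.0011  0.011   0.2224] tool x yaw rel -y 0.18 F [-0.8  0.1  0.5] j [  4.  12. -14.   0. -64.   2.]
to (0, -0.0318, 0.1857) rows [ 0.357 -0.007  0.306]
t 12.0 tip in file [-0.0011  0.011   0.2224] tool x yaw rel -y 0.18 F [-0.8  0.1  0.5] j [  4.  12. -14.   0. -64.   2.]
to (0, -0.0506, 0.1527) rows [ 0.513 -0.007  0.581]
t 12.0 tip in file [-0.0011  0.011   0.2224] tool x yaw rel -y 0.18 F [-0.8  0.1  0.5] j [  4.  12. -14.   0. -64.   2.]
to (0, -0.0625, 0.1166) rows [ 0.612 -0.006  0.882]
t 12.0 tip in file [-0.0011  0.011   0.2224] tool x yaw rel -y 0.18 F [-0.8  0.1  0.5] j [  4.  12. -14.   0. -64.   2.]
to (0, -0.0665, 0.0847) rows [ 0.645 -0.006  1.148]
```

Emit:
{"fn": "drive_tool", "kwargs": {"series": [[0.06,0,0.05,0],[0.12,0,0.1,0],[0.24,0,0.19,0],[0.36,0,0.3,0],[0.44,0,0.43,0],[0.51,0,0.58,0],[0.56,0,0.73,0],[0.61,0,0.88,0],[0.61,0,0.88,0]]}}

```text
time_s: 13.12
tcp_pos: [0.5132, -0.2002, 0.1844]
ee_rot: [[0.106, -0.994, -0.005], [-0.994, -0.106, 0.001], [-0.001, 0.004, -1.0]]
wrist_force: [-0.0, 0.2, -0.6]
gripper_width: 0.003
```

Run:
```python
from h import *
where((0,-.0665,.079))
w=grab("wrist");cv2.imwrite("pics/w5.png",cv2.resize(w["color"],(640,400)))
```

```text
t 13.125 tip in file [-0.0021 -0.062   0.1147] tool x yaw rel -y 0.11 F [-0.   0.2 -0.6] j [ -4.  21. -18.  -0. -51.  11.]
to (0, -0.0665, 0.079) rows [ 0.038 -0.019  0.297]
```

View pics/w5.png

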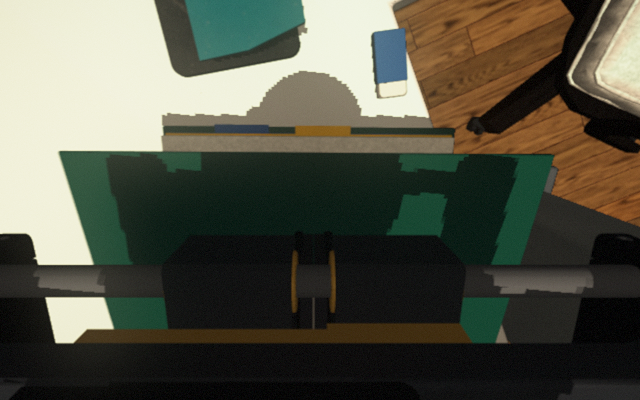

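The green outer face lies under the fingers, with its edge corners at (62,152) and (552,155). It is about 0.2 rad from shut. Pressing down gently.

Emit:
{"fn": "drive_tool", "kwargs": {"series": [[0.02,0,0.08,0],[0.03,0,0.15,0],[0.04,0,0.21,0],[0.04,0,0.25,0],[0.04,0,0.28,0],[0.04,0,0.29,0],[0.04,0,0.3,0],[0.04,0,0.3,0]]}}

```text
time_s: 14.18
tcp_pos: [0.5149, -0.2044, 0.1507]
ee_rot: [[0.107, -0.994, 0.0], [-0.994, -0.107, 0.0], [0.0, -0.0, -1.0]]
wrist_force: [0.5, 0.4, -0.7]
gripper_width: 0.007
```

Run:
```python
from h import *
where((0,-.0665,.077))
```

```text
t 14.175 tip in file [-0.0009 -0.0664  0.081 ] tool x yaw rel -y 0.18 F [ 0.5  0.4 -0.7] j [ -5.  23. -20.  -0. -46.  11.]
to (0, -0.0665, 0.077) rows [ 0.001 -0.007  0.033]
```

Emit:
{"fn": "drive_tool", "kwargs": {"series": [[0,0,0.01,0],[0,0,0.02,0],[0,0,0.03,0],[0,0,0.03,0]]}}

```text
time_s: 14.68
tcp_pos: [0.5151, -0.2044, 0.149]
ee_rot: [[0.108, -0.994, 0.001], [-0.994, -0.108, -0.001], [0.001, -0.001, -1.0]]
wrist_force: [-2.9, 2.1, 10.9]
gripper_width: 0.004
```

There is an 11 N reaction at tip z = 0.079, so the cover is fully shut. I'll lift off and check.

Emit:
{"fn": "drive_tool", "kwargs": {"series": [[0,0,-0.1,0],[0,0,-0.5,0],[0,0,-1,0],[0,0,-1,0]]}}

```text
time_s: 15.18
tcp_pos: [0.5173, -0.205, 0.2731]
ee_rot: [[0.108, -0.994, 0.012], [-0.994, -0.108, -0.003], [0.004, -0.012, -1.0]]
wrist_force: [0.5, -0.3, -0.0]
gripper_width: 0.005
```

Emit:
{"fn": "drive_tool", "kwargs": {"series": [[-0.3,0,-0.5,0],[-0.6,0,-1,0],[-0.9,0,-1,0],[-0.9,0,-1,0],[-0.9,0,-1,0]]}}

```text
time_s: 15.8
tcp_pos: [0.503, -0.097, 0.3862]
ee_rot: [[0.107, -0.994, -0.001], [-0.994, -0.107, 0.0], [-0.0, 0.001, -1.0]]
wrist_force: [0.7, -0.1, -0.1]
gripper_width: 0.004
```

Run:
```python
from h import *
import pickle
where()
p=np.load("file.npy");C,S=np.cos(p[2]),np.sin(p[2])
w=grab("wrist");P=lambda x,y,z:(p[0]+C*x-S*y,p[1]+S*x+C*y,z)
print("pred: cover edge corners shut (z .079), at .06rad, board corners (800 scale)",np.round(1.25*proj(w,[P(.113,-.1125,.079),P(-.113,-.1125,.079),P(.113,-.112,.0925),P(-.113,-.112,.0925),P(.113,-.114,.003),P(-.113,-.114,.003)])),w["eye"])
cv2.imwrite("pics/w6.png",cv2.resize(w["color"],(800,500),interpolation=cv2.INTER_CUBIC))
```

```text
t 15.8 tip in file [-0.0015  0.0417  0.3165] tool x yaw rel -y 0.19 F [ 0.7 -0.1 -0.1] j [  7.   8.  -6.  -0. -77.  -1.]
pred: cover edge corners shut (z .079), at .06rad, board corners (800 scale) [[255.  27.]
 [525.  28.]
 [250.  23.]
 [530.  24.]
 [277.  43.]
 [503.  43.]] [ 0.51100648 -0.16655746  0.47926928]
```

View pics/w6.png

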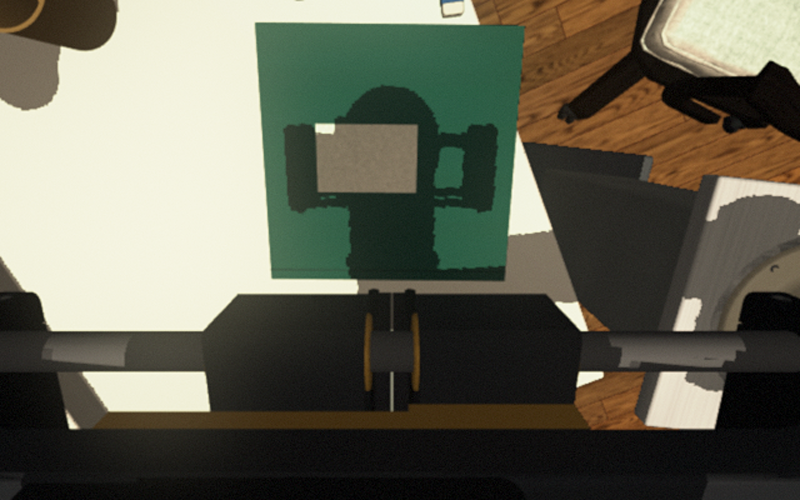

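The cover's edge runs (256,23)–(524,27), 268 px wide. The prediction is 270 px when shut and 280 px at 0.06 rad, so the cover is shut and the file has moved only a few millimetres at most. The robot is clear, so I'm handing in.

```bash
python3 -c "
from h import *
print(order.finish_job(), telemetry.sense()['time_s'])"
```

```text
the job is handed in; nothing more can be done
the job is handed in; nothing more can be done
```

The file is closed and handed in after about 16 s of robot time. With closed fingertips I pushed the standing lever towards the spine until it snapped down. I then went over to the outside of the cover, swung it past upright and down, and pressed it shut.

**Lever and rings:** the push force rose to about 4 N and then dropped to zero. The picture from above then showed the lever down by the spine and both rings shut, with the cover still open.

**Cover:** the last press met an 11 N reaction with the fingertips at 79 mm, the height of the shut cover. After lifting off, its edge was 268 px wide in the picture. The prediction was 270 px when shut and 280 px at the 0.06 rad limit.

**File and other objects:** in the last picture the file's edge was within about 4 px, a few mm, of where I expected it. I did not measure the hole punch, eraser and stapler at the end, but the arm's path stayed well clear of them. No check failed. My first yaw estimate of about 28 degrees was wrong; I corrected it to 6 degrees before any contact.

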